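Shut the gas taps left open on the laboratory bench

ROBOT

A 6-joint arm with a two-finger parallel gripper is mounted at the origin on the work surface. World frame = base frame: x ahead of the robot, y to its left, z up, the work surface at z = 0. Lengths are in m, angles in degrees, forces in N, time in s.
With the tool pointing down it reaches from about 0.4 to 0.825 m from the base axis. Payload 7 kg.
Tool frame: the origin (TCP) lies between the finger pads; the fingertips stand 25 mm ahead of it and the grasp point (between the pads) lies 6 mm ahead of it; z points along the fingers, y is the line along which they close (so a half turn about z gives the same grasp; the last joint's range is limited). The gripper opens to 88 mm and grips with 3 to 60 N. Pads are 19 mm wide; open, the fingers measure 130 mm over their backs; the gripper's body (78 mm by 193 mm) begins 47 mm behind the grasp point.
Start: joints at [-60.671, 20.546, 0.682, 0, -70.136, -16.507], TCP at [0.15, -0.658, 0.252] pointing down, gripper open.
Joint ranges: [-176.03, 176.03], [-82.01, 121.73], [-58.28, 71.71], [-173.87, 95.51], [-174.79, -0.11], [-173.66, 173.66]. Speed limits (degrees/s): [136.94, 136.94, 172.46, 180, 180, 180].

INTERFACE

Orientations are given as [roll, pitch, yaw] about the fixed x, y, z axes, in that order (R = Rz(yaw) Ry(pitch) Rx(roll)).
In Python, from plant import ctrl, probe_bus, order, snapshot gives the robot as it stands (ctrl), with the cameras as plain functions, the readings (probe_bus) and the job (order).
- The arm moves only by the tool drive_effector, called after ">>>" by a JSON object that holds its "op" and its "data". Schema: {"type":"object","properties":{"offsets":{"type":"array","items":{"type":"array","items":{"type":"number"},"minItems":5,"maxItems":5},"minItems":1,"maxItems":8},"only":{"type":"string"},"quiet":{"type":"boolean"},"lines":{"type":"string"}},"required":["offsets"],"additionalProperties":false}. offsets is a list of rows, 1 to 8 of them, each of 5 numbers: dx, dy, dz in shares of 60 cm (1.0 is 60 cm), then a turn about the tool's z in fractions of the full range, 1 being 180 degrees, then the finger opening in m; each row is the pose to reach, as a shift and turn from the pose commanded when the call began, along the tool's axes at that moment; what a row does not reach only later rows make up. A row lasts 1/8 s, in which the tool goes at most 0.0625 m and 10.7 degrees, less where a joint would pass 70% of its speed; a pose out of reach is approached as far as the arm can. The fingers move at their own pace and stop on an object; the grip force is fixed at half the most. Time passes only in rows, so rows that do not move let the fingers close. The tool returns the time, the measured TCP pose, the force, the opening and the grip force at its end. only (a regular expression) keeps the lines of the reply that match it, lines (a string "A,B") keeps lines A to B, and quiet returns only ok. No shift or turn number may pass 1 either way. Input that does not fit is refused with a message, and nothing moves.
- probe_bus.get_obs(): the state, without advancing time (a new reading comes with each control period).
- snapshot(name): name is "side" or "top" or "wrist"; returns a dict with "frame" (480x640x3 uint8, red, green, blue), "z_map" (480x640 float32, m along the optical axis (not along the pixel's ray), 0 where there is no reading), "fovy" (degrees; the focal length in pixels is half the picture's height over the tangent of half this angle, whatever the lens; pixels are square), "cx", "cy" (the principal point, pixels), "R" (3x3) and "t" (3): a world point X has camera coordinates R X + t; the wrist camera has in their place "T_tool_cam" (4x4, takes a point from camera to tool coordinates, whose origin is the TCP and whose axes are the flange's). Camera axes: x right, y down, z forward; pixel columns grow to the right and rows downward; lengths in m; the calibration is good to about 2 mm. A picture is of the moment at which its call begins: read the wrist's pose just before it.
- order.close_job(): hands the job in; it is judged then, once.
The state is a dict: "clock": time; "joint_pos": joint angles; "qvel": joint speeds; "tau": joint torques, N m; "tool_pos": TCP position; "orientation": TCP orientation; "force": force on the tool from outside, world axes, zero at the start; "moment": the same for the moment, N m; "opening": finger opening in m; "gripper_force": force on a finger pad.
Only numpy, scipy, OpenCV 4.12 (cv2) and the standard library are available. Lean on these libraries where they do the work, as an engineer would, in place of code of your own. Each camera call takes 0.05 s, during which the arm holds its last target. There are 200 camera calls.

TASK

Two of the three gas taps on the laboratory bench have been left open, at least partly. Shut them: push each open tap's lever round with a fingertip until it lies fully across its nozzle, against the stop, so that all three taps are shut when you leave. Leave the tap that is already shut closed, and leave the glassware, burner and tripod standing where they are: nothing is to be picked up.

Things in the scene. Friction and masses are not known exactly. Their poses are not given: they have to be found in the camera images.
- tap_a: one of three identical gas taps fixed to the bench, in any order along it. Origin: under the column, on the lever's vertical turning axis, on the bench. -x: the way its hose nozzle points (roughly to the robot). Flange 64 mm, column 26 mm, valve body 40 mm across up to z 123 mm. Nozzle level at z 103 mm, at most 28 mm thick (top z 117 mm), out to 92 mm from the axis.
- lever_a (a joint): lever angle, rad: 0 = shut, against its stop, across the nozzle, pointing along the tap's +y; 1.571 = fully open, over the nozzle, along the tap's -x. Grows anticlockwise seen from above, so shutting is clockwise. Friction of about 0.14 N m (3 N at 50 mm) holds it at any angle; no spring.
- tip_a (a point): outer end of the tap's lever, on its centre line, z 142 mm. The lever is a straight level black bar 14 mm wide, 16 mm tall (z 134 to 150 mm), reaching 70 mm from the axis; hub 17 mm radius, top at z 151 mm. Under the bar is only the nozzle.
- tap_b: one of three identical gas taps fixed to the bench, in any order along it. Origin: under the column, on the lever's vertical turning axis, on the bench. -x: the way its hose nozzle points (roughly to the robot). Flange 64 mm, column 26 mm, valve body 40 mm across up to z 123 mm. Nozzle level at z 103 mm, at most 28 mm thick (top z 117 mm), out to 92 mm from the axis.
- lever_b (a joint): lever angle, rad: 0 = shut, against its stop, across the nozzle, pointing along the tap's +y; 1.571 = fully open, over the nozzle, along the tap's -x. Grows anticlockwise seen from above, so shutting is clockwise. Friction of about 0.14 N m (3 N at 50 mm) holds it at any angle; no spring.
- tip_b (a point): outer end of the tap's lever, on its centre line, z 142 mm. The lever is a straight level black bar 14 mm wide, 16 mm tall (z 134 to 150 mm), reaching 70 mm from the axis; hub 17 mm radius, top at z 151 mm. Under the bar is only the nozzle.
- tap_c: one of three identical gas taps fixed to the bench, in any order along it. Origin: under the column, on the lever's vertical turning axis, on the bench. -x: the way its hose nozzle points (roughly to the robot). Flange 64 mm, column 26 mm, valve body 40 mm across up to z 123 mm. Nozzle level at z 103 mm, at most 28 mm thick (top z 117 mm), out to 92 mm from the axis.
- lever_c (a joint): lever angle, rad: 0 = shut, against its stop, across the nozzle, pointing along the tap's +y; 1.571 = fully open, over the nozzle, along the tap's -x. Grows anticlockwise seen from above, so shutting is clockwise. Friction of about 0.14 N m (3 N at 50 mm) holds it at any angle; no spring.
- tip_c (a point): outer end of the tap's lever, on its centre line, z 142 mm. The lever is a straight level black bar 14 mm wide, 16 mm tall (z 134 to 150 mm), reaching 70 mm from the axis; hub 17 mm radius, top at z 151 mm. Under the bar is only the nozzle.
- bottle_amber: small brown glass bottle with a cork, 58 mm across, 141 mm tall, loose, close behind a tap; a bystander. Origin: centre of its underside, z up.
- bottle_clear: small clear glass bottle with a cork, 58 mm across, 151 mm tall, loose, close behind a tap; a bystander. Origin: centre of its underside, z up.
- bottle_oil: squat clear glass bottle with a flat glass stopper, 68 mm across, 133 mm tall, loose, close behind a tap; a bystander. Origin: centre of its underside, z up.
- jar: tall glass jar with a wide cork, 84 mm across, 178 mm tall, loose; a bystander. Origin: centre of its underside, z up.
- burner: gas burner, round foot 80 mm across, upright tube, 130 mm tall, loose; a bystander. Origin: centre of its underside, z up.
- tripod: black iron tripod with a 130 mm ring, feet on a 168 mm circle, 160 mm tall, loose; a bystander. Origin: centre of its underside, z up.
- beaker: glass beaker, 68 mm across, 85 mm tall, loose, in front of the taps; a bystander. Origin: centre of its underside, z up.

How it is judged:
By the outcome, as a careful person would: the job done as asked, in the order asked, and still so for the second after the job is handed in, with the robot touching nothing.
It also fails if it takes over 46 s, if anything falls off the work surface, if the arm or the gripper's body presses on something with over 40 N, if the wrist force passes 120 N, or if a joint passes its speed limit or range.

## Working session

There is one attempt and no reset: what is moved stays moved. The work goes in short steps, Python scripts to look and compute and a tool call to move; the robot and the scene stay as the last step left them, time stands still between calls to the robot, and variables do not carry over. Pictures are saved under pics/ and viewed, at most 10 in all, crops included, and the job is handed in when it is done.

```bash
ls; mkdir -p pics
```

Run:
```python
from plant import ctrl, probe_bus, order, snapshot
import cv2,numpy as np
for n in("top","side"):
    s=snapshot(n); np.savez(n+".npz",**{k:v for k,v in s.items()})
    cv2.imwrite(f"pics/{n}.png",s["frame"][:,:,::-1]); print(n,s["fovy"],s["cx"],s["cy"],s["R"],s["t"])
o=probe_bus.get_obs();print(o["clock"],o["tool_pos"],o["orientation"],o["opening"])
```

```text
pics
plant.py
top 44.137360355047726 317.5015880080862 236.0654849165806 [[-0.01741067 -0.99981684 -0.00794727]
 [-0.98878853  0.0183965  -0.14818507]
 [ 0.14830413  0.00527817 -0.98892772]] [0.02013458 0.60472973 1.20910391]
side 46.17830808467592 321.3158616869874 246.43933311245598 [[ 0.99397791 -0.1094572  -0.00519878]
 [-0.07086461 -0.60588428 -0.79239034]
 [ 0.08358296  0.78798691 -0.60999223]] [-0.57096717  0.12392021  1.08695124]
0.1 [ 0.14966826 -0.6577708   0.25071733] [ 1.79912028e+02 -9.43931613e-03 -1.67183507e+02] 0.08774472689677437
```

View pics/top.png

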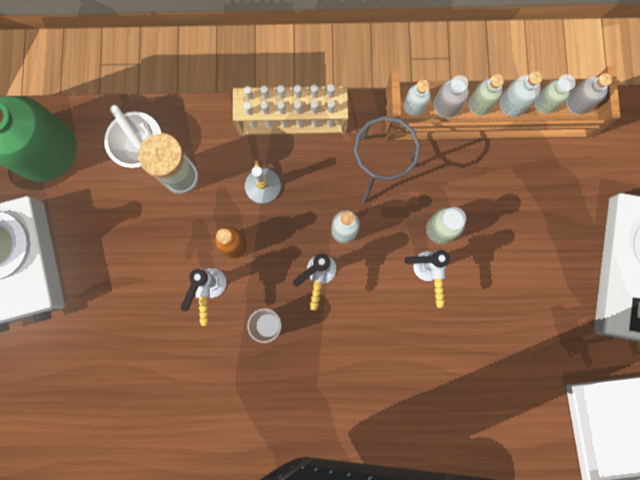

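View pics/side.png

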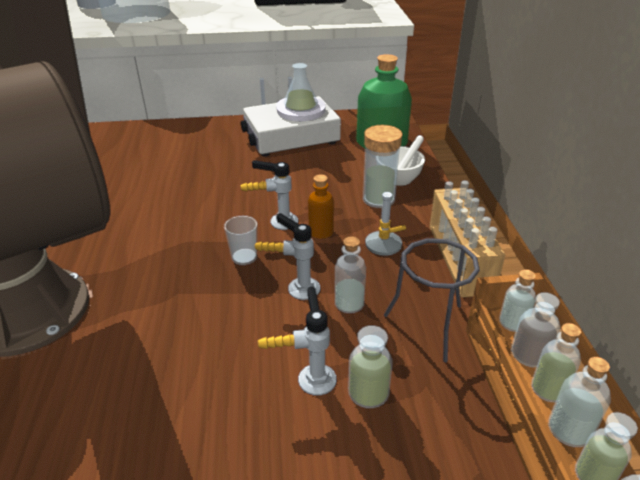

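The top view shows three taps with hubs near (198,278), (321,262) and (441,258). Their lever tips are near (186,308), (296,283) and (407,260), so the left and middle taps look open and the right one about shut. Bottles stand close behind each tap, and the beaker is at (264,325).

Create m.py:
```python
import cv2,numpy as np
def ray(s,uv,z):
    f=240/np.tan(np.radians(s["fovy"]/2));R=np.array(s["R"]);t=np.array(s["t"])
    d=R.T@np.array([(uv[0]-s["cx"])/f,(uv[1]-s["cy"])/f,1]);c=-R.T@t
    return c+d*(z-c[2])/d[2]
def taps(s):
    fr=s["frame"];h=cv2.cvtColor(fr,cv2.COLOR_RGB2HSV)
    win=[(170,235,262,335),(285,345,248,320),(398,465,245,315)]
    for x0,x1,y0,y1 in win:
        w=np.zeros(fr.shape[:2],bool);w[y0:y1,x0:x1]=1
        # lever: dark and at height 0.13-0.16 by depth
        f=240/np.tan(np.radians(s["fovy"]/2));R=np.array(s["R"]);t=np.array(s["t"])
        vv,uu=np.mgrid[:480,:640];Z=s["z_map"]
        P=np.stack([(uu-s["cx"])/f*Z,(vv-s["cy"])/f*Z,Z],-1)-t;P=P@R
        blk=w&(P[...,2]>.139)&(P[...,2]<.162)&(h[...,2]<80)
        pts=np.array([ray(s,(u,v),.150)[:2] for v,u in np.argwhere(blk)])
        yel=w&(h[...,0]>18)&(h[...,0]<33)&(h[...,1]>120)&(h[...,2]>120)
        yp=np.array([ray(s,(u,v),.112)[:2] for v,u in np.argwhere(yel)])
        c=pts.mean(0);U,S,V=np.linalg.svd(pts-c);d=V[0]
        q=(pts-c)@d; per=(pts-c)@V[1]
        # hub end = wider end
        wid=lambda m:np.ptp(per[m])
        if wid(q>q.max()-.03)>wid(q<q.min()+.03): d=-d;q=-q
        tip=c+d*q.max(); hub=c+d*(q.min()+.017)
        yc=yp.mean(0); nd=hub-yc; 
        vx,vy,_,_=cv2.fitLine(yp.astype(np.float32),cv2.DIST_L2,0,.01,.01).ravel()
        if vx<0: vx,vy=-vx,-vy
        psi=np.degrees(np.arctan2(nd[1],nd[0])); l=np.degrees(np.arctan2(d[1],d[0]))
        print("hub",hub.round(4),"tip",tip.round(4),"len",np.ptp(q).round(4),"n",len(pts),len(yp),"z",np.median(P[...,2][blk]).round(4),
          "tapyaw %.1f (line %.1f) levdir %.1f angle %.1f"%(psi,np.degrees(np.arctan2(vy,vx)),l,(l-psi-90+180)%360-180))
```

Run:
```python
from m import *
s=dict(np.load("top.npz")); taps(s)
for n,uv,z in(("beaker",(264,325),.085),("amber",(224,236),.141),("clear",(347,217),.151),("oil",(454,219),.133)): print(n,ray(s,uv,z).round(3))
```

```text
hub [0.5119 0.2393] tip [0.4525 0.2679] len 0.0829 n 343 203 z 0.1509 tapyaw 2.1 (line 3.6) levdir 154.3 angle 62.2
hub [0.5376 0.0029] tip [0.497  0.0556] len 0.0835 n 334 208 z 0.1509 tapyaw -11.2 (line -11.0) levdir 127.6 angle 48.8
hub [ 0.5416 -0.2271] tip [ 0.5393 -0.1588] len 0.0853 n 325 204 z 0.1506 tapyaw 1.4 (line 1.2) levdir 91.9 angle 0.5
beaker [0.421 0.12  0.085]
amber [0.594 0.192 0.141]
clear [ 0.626 -0.049  0.151]
oil [ 0.621 -0.261  0.133]
```

Levers lie at 62° (left, y≈0.24), 49° (middle, y≈0.003) and 0.5° (right, already shut). Lengths and heights match the given sizes. I'll work out the moves for the middle tap first: fingers closed, finger long axis along the push, and an arc about the hub.

Create plan.py:
```python
import numpy as np
from plant import ctrl, probe_bus, order, snapshot
from scipy.spatial.transform import Rotation as Ro
# print shift/turn, in the tool's present axes, to finger poses about a hub: (lever direction deg, gap m, tcp z)
def plan(hub,poses,r=.048,base=.028):
    o=probe_bus.get_obs();p=np.array(o["tool_pos"]);e=o["orientation"]
    R=Ro.from_euler("xyz",e,degrees=True).as_matrix()
    print("at",p.round(4),"yaw %.1f"%e[2])
    for th,g,z in poses:
        a=np.radians(th);u=np.array([np.cos(a),np.sin(a)]);n=np.array([-u[1],u[0]])
        w=np.r_[np.array(hub)+r*u+(base+g)*n,z]
        turn=-((th-180-e[2]+180)%360-180)
        print(th,g,"world",w.round(3),"row",(R.T@(w-p)).round(4),"turn %.1f"%turn)
```

```bash
python3 -c "
from plan import *
plan((.5376,.0029),[(127.6,.016,.25),(127.6,.016,.152)])"
```

```text
at [ 0.1497 -0.6578  0.2507] yaw -167.2
127.6 0.016 world [0.473 0.014 0.25 ] row [-0.4648  0.5833  0.0015] turn -114.8
127.6 0.016 world [0.473 0.014 0.152] row [-0.4648  0.5831  0.0995] turn -114.8
```

The manual's scale: shifts go in shares of 60 cm and turns go in shares of 180 degrees. Converting my numbers, 0.3 m / 0.6 = 0.5, -0.25 m / 0.6 = -0.4167, -60 degrees / 180 = -0.3333.

>>> {"op": "drive_effector", "data": {"offsets": [[-0.4167, 0.5, 0, -0.3333, 0], [-0.4167, 0.5, 0, -0.3333, 0], [-0.4167, 0.5, 0, -0.3333, 0], [-0.4167, 0.5, 0, -0.3333, 0], [-0.4167, 0.5, 0, -0.3333, 0], [-0.4167, 0.5, 0, -0.3333, 0], [-0.4167, 0.5, 0, -0.3333, 0], [-0.4167, 0.5, 0, -0.3333, 0]]}}

```text
clock: 1.1
tool_pos: [0.3274, -0.3094, 0.2517]
orientation: [-180.0, 0.0, -107.1]
force: [0.4, -0.3, 0.2]
opening: 0.013
gripper_force: 0.0
```

```bash
python3 -c "
from plan import *
plan((.5376,.0029),[(127.6,.016,.25)])"
```

```text
at [ 0.3274 -0.3094  0.2517] yaw -107.1
127.6 0.016 world [0.473 0.014 0.25 ] row [-0.3521 -0.0446  0.0017] turn -54.7
```

Converted, -0.352 m / 0.6 = -0.5867, -0.045 m / 0.6 = -0.075, -55 degrees / 180 = -0.3056.

>>> {"op": "drive_effector", "data": {"offsets": [[-0.5867, -0.075, 0, -0.3056, 0], [-0.5867, -0.075, 0, -0.3056, 0], [-0.5867, -0.075, 0, -0.3056, 0], [-0.5867, -0.075, 0, -0.3056, 0], [-0.5867, -0.075, 0, -0.3056, 0], [-0.5867, -0.075, 0, -0.3056, 0], [-0.5867, -0.075, 0, -0.3056, 0], [-0.5867, -0.075, 0, -0.3056, 0]]}}

```text
clock: 2.1
tool_pos: [0.4738, 0.0118, 0.251]
orientation: [179.9, 0.0, -52.3]
force: [0.1, 0.1, 0.2]
opening: 0.0005
gripper_force: 0.0
```

```bash
python3 -c "
from plan import *
plan((.5376,.0029),[(127.6,.016,.152)])"
```

```text
at [0.4738 0.0118 0.251 ] yaw -52.3
127.6 0.016 world [0.473 0.014 0.152] row [-0.002  -0.0013  0.099 ] turn 0.1
```

Converted, 0.098 m / 0.6 = 0.1633, 0.05 m / 0.6 = 0.0833.

>>> {"op": "drive_effector", "data": {"offsets": [[-0.0017, -0.0017, 0.0833, 0, 0], [-0.0017, -0.0017, 0.1633, 0, 0], [-0.0017, -0.0017, 0.1633, 0, 0], [-0.0017, -0.0017, 0.1633, 0, 0]]}}

```text
clock: 2.6
tool_pos: [0.4751, 0.0136, 0.1552]
orientation: [-179.9, -0.1, -52.2]
force: [-0.2, -0.3, 0.9]
opening: 0.0008
gripper_force: 0.0
```

Run:
```python
from plan import *
plan((.5376,.0029),[(127.6,.003,.152),(118,0,.152),(108,0,.152),(98,0,.152),(88,0,.152),(82,0,.152),(78.8,0,.152),(77,0,.152)])
from plant import ctrl, probe_bus, order, snapshot
import cv2
s=snapshot("side");cv2.imwrite("pics/s2.png",cv2.resize(s["frame"][120:420,170:470,::-1],(600,600)))
```

```text
at [0.4751 0.0136 0.1552] yaw -52.2
127.6 0.003 world [0.484 0.022 0.152] row [-0.0014 -0.012   0.0032] turn 0.2
118 0 world [0.49  0.032 0.152] row [-0.0053 -0.0234  0.0033] turn 9.8
108 0 world [0.496 0.04  0.152] row [-0.0079 -0.0328  0.0033] turn 19.8
98 0 world [0.503 0.047 0.152] row [-0.0089 -0.0424  0.0033] turn 29.8
88 0 world [0.511 0.052 0.152] row [-0.0081 -0.0521  0.0033] turn 39.8
82 0 world [0.517 0.054 0.152] row [-0.0068 -0.0578  0.0033] turn 45.8
78.8 0 world [0.519 0.055 0.152] row [-0.0059 -0.0607  0.0033] turn 49.0
77 0 world [0.521 0.056 0.152] row [-0.0053 -0.0624  0.0033] turn 50.8
```

View pics/s2.png

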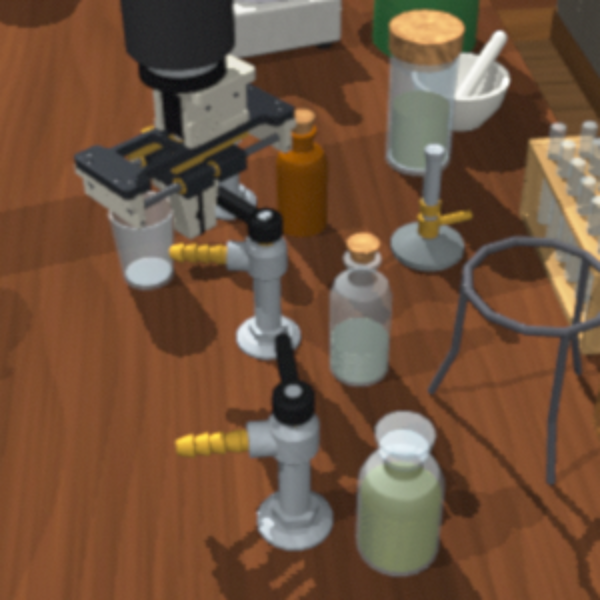

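The closed fingers at about (195,215) are on the nozzle side of the middle lever and clear of everything. Next is the arc.

Converted, -0.058 m / 0.6 = -0.0967, -0.052 m / 0.6 = -0.0867, 46 degrees / 180 = 0.2556.

>>> {"op": "drive_effector", "data": {"offsets": [[-0.0017, -0.02, 0.0033, 0, 0], [-0.0083, -0.0383, 0.0033, 0.0556, 0], [-0.0133, -0.055, 0.0033, 0.1111, 0], [-0.015, -0.07, 0.0033, 0.1667, 0], [-0.0133, -0.0867, 0.0033, 0.2222, 0], [-0.0117, -0.0967, 0.0033, 0.2556, 0], [-0.0117, -0.0967, 0.0033, 0.2556, 0]]}}

```text
clock: 3.52
tool_pos: [0.5166, 0.0561, 0.1523]
orientation: [-179.9, 0.0, -98.1]
force: [-0.5, -0.4, 0.1]
opening: 0.0007
gripper_force: 0.0
```

Run:
```python
from plan import *
plan((.5376,.0029),[(80,0,.152),(78.8,0,.152),(77,0,.152),(74,0,.152)])
```

```text
at [0.5166 0.0561 0.1523] yaw -98.1
80 0 world [0.518 0.055 0.152] row [ 0.0008 -0.0019  0.0003] turn 1.9
78.8 0 world [0.519 0.055 0.152] row [ 0.0003 -0.0029  0.0003] turn 3.1
77 0 world [0.521 0.056 0.152] row [-0.0005 -0.0045  0.0003] turn 4.9
74 0 world [0.524 0.057 0.152] row [-0.0017 -0.0071  0.0003] turn 7.9
```

Converted, -0.006 m / 0.6 = -0.01, -0.004 m / 0.6 = -0.0067, 4 degrees / 180 = 0.0222.

>>> {"op": "drive_effector", "data": {"offsets": [[0, -0.0033, 0, 0.0111, 0], [0, -0.0067, 0, 0.0222, 0], [0, -0.01, 0, 0.0222, 0], [0, -0.01, 0, 0.0222, 0]]}}

```text
clock: 4.03
tool_pos: [0.5217, 0.0545, 0.1516]
orientation: [-180.0, 0.0, -102.2]
force: [-1.7, 1.6, 0.7]
opening: 0.0004
gripper_force: 0.9
```

Run:
```python
from plant import ctrl, probe_bus, order, snapshot
import cv2
s=snapshot("top");cv2.imwrite("pics/t3.png",cv2.resize(s["frame"][170:350,170:470,::-1],(800,480)))
```

```text
(no output)
```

View pics/t3.png

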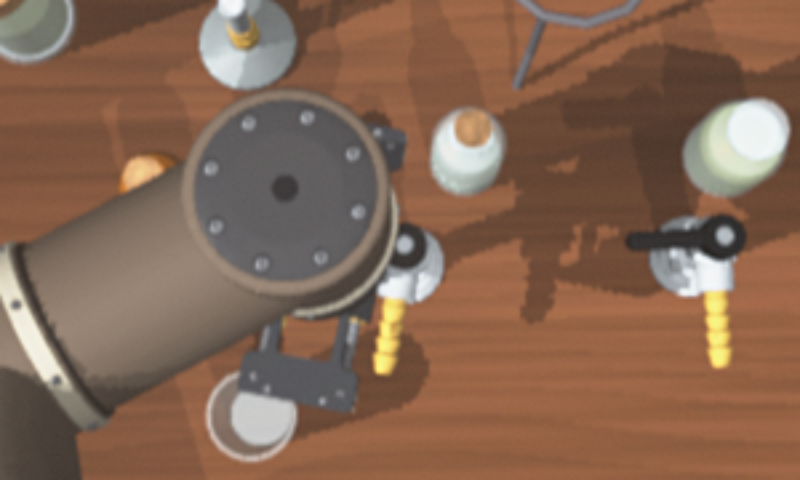

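The arm hides the lever here. The force is only about 2 N, so the stop isn't reached yet. I'll keep pushing in small steps until the force rises.

Converted, -0.003 m / 0.6 = -0.005.

>>> {"op": "drive_effector", "data": {"offsets": [[0, -0.005, 0, 0, 0], [0, -0.005, 0, 0, 0]]}}

```text
clock: 4.32
tool_pos: [0.5247, 0.0539, 0.1515]
orientation: [-180.0, -0.0, -102.2]
force: [-3.1, 1.1, 0.9]
opening: 0.0003
gripper_force: 0.8
```

>>> {"op": "drive_effector", "data": {"offsets": [[0, -0.005, 0, 0, 0], [0, -0.005, 0, 0, 0]]}}

```text
clock: 4.58
tool_pos: [0.5264, 0.0535, 0.1514]
orientation: [179.9, -0.0, -102.2]
force: [-9.3, 5.6, 4.9]
opening: 0.0002
gripper_force: 4.9
```

Converted, -0.002 m / 0.6 = -0.0033.

>>> {"op": "drive_effector", "data": {"offsets": [[0, -0.0033, 0, 0, 0], [0, -0.0033, 0, 0, 0]]}}

```text
clock: 4.82
tool_pos: [0.5267, 0.0534, 0.1512]
orientation: [179.7, -0.0, -102.2]
force: [-16.1, 11.1, 10.5]
opening: 0.0004
gripper_force: 9.4
```

The force rises with no further motion, so it's on the stop. Backing off and rising.

Converted, -0.08 m / 0.6 = -0.1333, -0.04 m / 0.6 = -0.0667.

>>> {"op": "drive_effector", "data": {"offsets": [[0, 0.0417, 0, 0, 0], [0, 0.0417, -0.0667, 0, 0], [0, 0.0417, -0.1333, 0, 0], [0, 0.0417, -0.1333, 0, 0]]}}

```text
clock: 5.32
tool_pos: [0.5071, 0.0585, 0.2351]
orientation: [-179.7, 0.2, -102.1]
force: [-0.2, -0.8, -0.3]
opening: 0.0002
gripper_force: 0.0
```

```bash
python3 -c "
from plan import *
plan((.5119,.2393),[(154.3,.014,.23),(154.3,.014,.152)])"
```

```text
at [0.5071 0.0585 0.2351] yaw -102.1
154.3 0.014 world [0.45  0.222 0.23 ] row [-0.1482  0.0899  0.005 ] turn -76.4
154.3 0.014 world [0.45  0.222 0.152] row [-0.1479  0.0904  0.083 ] turn -76.4
```

Converted, -0.148 m / 0.6 = -0.2467, 0.09 m / 0.6 = 0.15, -76 degrees / 180 = -0.4222.

>>> {"op": "drive_effector", "data": {"offsets": [[-0.2467, 0.15, 0, -0.4222, 0], [-0.2467, 0.15, 0, -0.4222, 0], [-0.2467, 0.15, 0, -0.4222, 0], [-0.2467, 0.15, 0, -0.4222, 0], [-0.2467, 0.15, 0, -0.4222, 0], [-0.2467, 0.15, 0, -0.4222, 0], [-0.2467, 0.15, 0, -0.4222, 0], [-0.2467, 0.15, 0, -0.4222, 0]]}}

```text
clock: 6.32
tool_pos: [0.4482, 0.2215, 0.2309]
orientation: [180.0, 0.0, -26.2]
force: [-0.1, -0.3, -0.1]
opening: 0.0005
gripper_force: 0.0
```

Run:
```python
from plan import *
plan((.5119,.2393),[(154.3,.014,.152)])
```

```text
at [0.4482 0.2215 0.2309] yaw -26.2
154.3 0.014 world [0.45  0.222 0.152] row [ 0.0016 -0.0017  0.0789] turn -0.5
```

Converted, 0.078 m / 0.6 = 0.13, 0.05 m / 0.6 = 0.0833.

>>> {"op": "drive_effector", "data": {"offsets": [[0.0017, 0, 0.0833, 0, 0], [0.0017, 0, 0.13, 0, 0], [0.0017, 0, 0.13, 0, 0], [0.0017, 0, 0.13, 0, 0]]}}

```text
clock: 6.82
tool_pos: [0.4498, 0.2217, 0.1545]
orientation: [-180.0, -0.0, -26.3]
force: [0.5, -0.2, 0.5]
opening: 0.0004
gripper_force: 0.0
```

Run:
```python
from plan import *
plan((.5119,.2393),[(154.3,.0,.152),(144,-.003,.152),(134,-.003,.152),(124,-.003,.152),(114,-.003,.152),(104,-.003,.152),(98,-.003,.152)])
from plant import ctrl, probe_bus, order, snapshot
import cv2
s=snapshot("side");cv2.imwrite("pics/s4.png",cv2.resize(s["frame"][100:400,170:470,::-1],(600,600)))
```

```text
at [0.4498 0.2217 0.1545] yaw -26.3
154.3 0.0 world [0.457 0.235 0.152] row [ 0.0002 -0.0148  0.0025] turn -0.6
144 -0.003 world [0.458 0.247 0.152] row [-0.0036 -0.0268  0.0026] turn 9.7
134 -0.003 world [0.461 0.256 0.152] row [-0.0057 -0.036   0.0026] turn 19.7
124 -0.003 world [0.464 0.265 0.152] row [-0.0061 -0.0454  0.0026] turn 29.7
114 -0.003 world [0.47  0.273 0.152] row [-0.005  -0.0547  0.0026] turn 39.7
104 -0.003 world [0.476 0.28  0.152] row [-0.0022 -0.0638  0.0026] turn 49.7
98 -0.003 world [0.48  0.283 0.152] row [ 0.0002 -0.0689  0.0026] turn 55.7
```

View pics/s4.png

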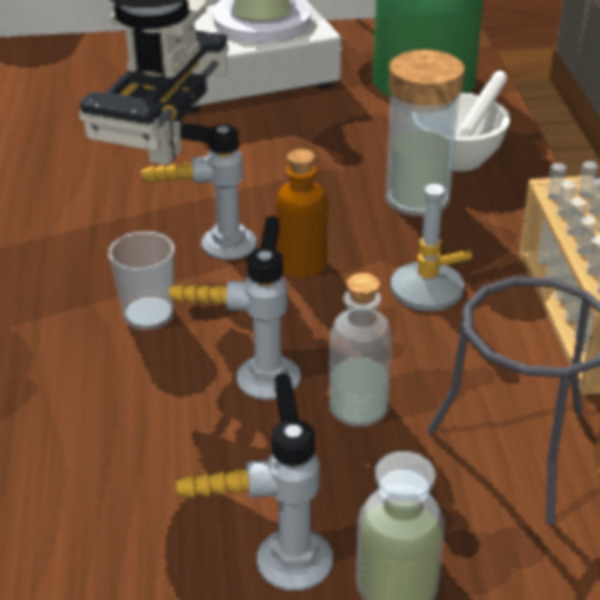

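The middle lever now lies across its nozzle, tip near (270,225). The fingers at about (165,140) are on the nozzle side of the far (left) lever. Sweeping that one next.

Converted, -0.069 m / 0.6 = -0.115, -0.064 m / 0.6 = -0.1067, 56 degrees / 180 = 0.3111.

>>> {"op": "drive_effector", "data": {"offsets": [[0, -0.025, 0.0033, 0, 0], [-0.0067, -0.045, 0.0033, 0.0556, 0], [-0.01, -0.06, 0.0033, 0.1111, 0], [-0.01, -0.075, 0.0033, 0.1667, 0], [-0.0083, -0.0917, 0.0033, 0.2222, 0], [-0.0033, -0.1067, 0.0033, 0.2778, 0], [0, -0.115, 0.0033, 0.3111, 0], [0, -0.115, 0.0033, 0.3111, 0]]}}

```text
clock: 7.88
tool_pos: [0.4801, 0.2843, 0.1521]
orientation: [-179.9, 0.0, -82.1]
force: [0.1, -0.6, -0.5]
opening: 0.0002
gripper_force: 0.0
```

Run:
```python
from plan import *
plan((.5119,.2393),[(95,-.003,.152),(92.1,-.003,.152),(92.1,-.007,.152)])
```

```text
at [0.4801 0.2843 0.1521] yaw -82.1
95 -0.003 world [0.483 0.285 0.152] row [-0.0002 -0.0027  0.0001] turn 2.9
92.1 -0.003 world [0.485 0.286 0.152] row [-0.0013 -0.0052  0.0001] turn 5.8
92.1 -0.007 world [0.489 0.286 0.152] row [-0.0009 -0.0092  0.0001] turn 5.8
```

Converted, -0.009 m / 0.6 = -0.015, -0.006 m / 0.6 = -0.01, 6 degrees / 180 = 0.0333.

>>> {"op": "drive_effector", "data": {"offsets": [[0, -0.005, 0, 0.0167, 0], [-0.0017, -0.01, 0, 0.0333, 0], [-0.0017, -0.015, 0, 0.0333, 0], [-0.0017, -0.015, 0, 0.0333, 0]]}}

```text
clock: 8.38
tool_pos: [0.4877, 0.2861, 0.1518]
orientation: [180.0, 0.1, -88.0]
force: [-6.9, 3.8, 2.7]
opening: 0.0005
gripper_force: 3.7
```

>>> {"op": "drive_effector", "data": {"offsets": [[0, -0.005, 0, 0, 0], [0, -0.005, 0, 0, 0]]}}

```text
clock: 8.62
tool_pos: [0.4884, 0.2862, 0.1516]
orientation: [179.8, 0.0, -88.0]
force: [-20.0, 6.2, 10.1]
opening: 0.0001
gripper_force: 10.6
```

The left lever is on its stop too. I'll retreat clear of the view and check all three levers.

Converted, -0.25 m / 0.6 = -0.4167, -0.2 m / 0.6 = -0.3333.

>>> {"op": "drive_effector", "data": {"offsets": [[0, 0.05, 0, 0, 0], [0, 0.05, -0.0667, 0, 0], [0, 0.05, -0.1667, 0, 0], [-0.1667, 0.0833, -0.1667, 0, 0], [-0.3333, 0.0833, -0.1667, 0, 0], [-0.4167, 0.0833, -0.1667, 0, 0], [-0.4167, 0.0833, -0.1667, 0, 0], [-0.4167, 0.0833, -0.1667, 0, 0]]}}

```text
clock: 9.62
tool_pos: [0.4327, 0.5375, 0.2498]
orientation: [180.0, -0.1, -87.9]
force: [-0.5, -1.4, -0.6]
opening: 0.0004
gripper_force: 0.0
```

Run:
```python
from m import *
from plant import ctrl, probe_bus, order, snapshot
s=snapshot("top");cv2.imwrite("pics/t5.png",s["frame"][:,:,::-1])
import m
try: taps(s)
except Exception as e: print(e)
```

```text
hub [0.5137 0.2412] tip [0.5113 0.2938] len 0.0697 n 302 199 z 0.151 tapyaw 4.1 (line 3.8) levdir 92.6 angle -1.5
hub [0.5391 0.0042] tip [0.5529 0.0703] len 0.0844 n 349 198 z 0.151 tapyaw -9.1 (line -10.6) levdir 78.2 angle -2.7
hub [ 0.5416 -0.2269] tip [ 0.5389 -0.1587] len 0.0853 n 329 199 z 0.1508 tapyaw 1.9 (line 1.9) levdir 92.3 angle 0.4
```

View pics/t5.png

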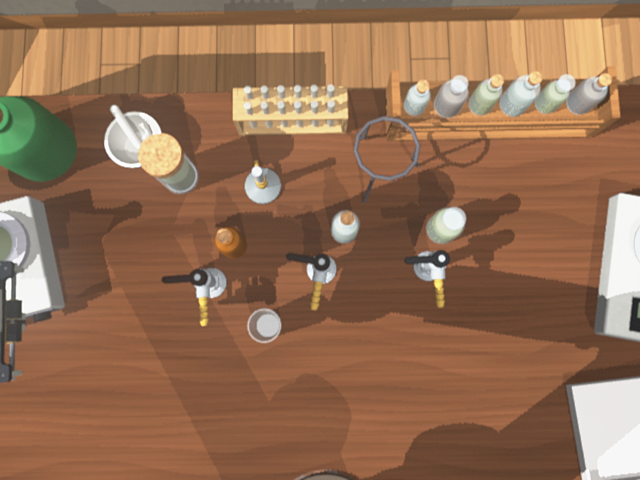

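All three levers lie across their nozzles: tips at (165,279), (289,257) and (407,260), measured angles within 3° of zero. The bottles, beaker, burner and tripod haven't moved. The gripper is near the hotplate at the left edge, so I'll move clear before handing in.

Converted, 0.08 m / 0.6 = 0.1333, -0.06 m / 0.6 = -0.1.

>>> {"op": "drive_effector", "data": {"offsets": [[0.0667, 0, -0.05, 0, 0], [0.1333, 0, -0.1, 0, 0], [0.1333, 0, -0.1, 0, 0], [0.1333, 0, -0.1, 0, 0], [0.1333, 0, -0.1, 0, 0]]}}

```text
clock: 10.3
tool_pos: [0.4358, 0.4537, 0.3107]
orientation: [180.0, -0.1, -88.2]
force: [0.3, 0.1, -0.3]
opening: 0.0004
gripper_force: 0.0
```

```bash
python3 -c "
from plant import ctrl, probe_bus, order, snapshot
o=probe_bus.get_obs();print(o['force'],o['tool_pos']);print(order.close_job())"
```

```text
[ 0.2773834   0.14131808 -0.31048216] [0.43578219 0.45369843 0.31065865]
the job is handed in; nothing more can be done
None
```

I pushed the two open taps (left and middle) shut against their stops and left the already-shut right tap alone; in the last picture nothing else had moved, and I handed the job in at 10.3 s with the arm clear.

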